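Press the knob cap and lift the knob out with tongs

ROBOT

A 7-joint arm with a two-finger parallel gripper is mounted at the origin on the work surface. World frame = base frame: x ahead of the robot, y to its left, z up, the work surface at z = 0. Lengths are in mm, angles in rad, forces in N, time in s.
With the tool pointing down it reaches from about 400 to 925 mm from the base axis. Payload 4.1 kg.
Tool frame: the origin (TCP) lies on the centre line of the jaws, within the pads' length; the fingertips stand 22 mm ahead of it and the grasp point (between the pads) lies 3 mm ahead of it; z points along the fingers, y is the line along which they close (so a half turn about z gives the same grasp; the last joint's range is limited). The gripper opens to 85 mm and grips with 20 to 120 N. Pads are 22 mm wide; open, the fingers measure 114 mm over their backs; the gripper's body (76 mm by 85 mm) begins 54 mm behind the grasp point. The pads swing forward as they close: fully open they stand 13 mm farther back than shut.
Start: joints at [-1.444, 0.398, 0.045, 1.537, -0.019, 1.207, -0.051], TCP at [145.501, 633.538, 253.347] pointing down, gripper open.
Joint ranges: [-2.82, 2.82], [-0.49, 2.23], [-1.37, 1.46], [0, 2.46], [-1.36, 4.5], [0.23, 2], [-2.94, 2.94]. Speed limits (rad/s): [2.57, 2.57, 3.14, 3.14, 3.14, 3.14, 3.14].

INTERFACE

Orientations are given as a unit quaternion [w, x, y, z].
In Python, from bench import sense, camera, camera_model, job_done gives the robot as it stands. The module is installed in compiled form; this text tells all that it offers.
- The arm moves only by the shell command python3 -m pendant 'ROWS' [OPENING]. ROWS is JSON, a list that holds one entry, the list of rows, each a list of 4 numbers: the shift along the tool's x, y, z in mm, then the turn about the tool's z in rad. In form: [[[tx, ty, tz, turn], ...]]. A call has 1 to 10 rows; each row is the pose to reach, as a shift and turn from the pose commanded when the call began, along the tool's axes at that moment; what a row does not reach only later rows make up. A row lasts 1/8 s, in which the tool goes at most 62.5 mm and 10.7 degrees, less where a joint would pass 70% of its speed; a pose out of reach is approached as far as the arm can. A call with a gripper value outside its range is refused whole. OPENING is the opening, from -1 (shut) to 1 (fully open), set as the call begins (- or left out, the last holds). The fingers move at their own pace and stop on an object; the grip force is fixed at half the most. Time passes only in rows, so rows that repeat a pose let the fingers close. It gives the time, the measured TCP pose, the force, the opening and the grip force at its end, in the units of the state.
- sense(): the state, without advancing time (a new reading comes with each control period).
- camera(name): name is "scene" or "top"; returns (picture, depth): 384x512x3 uint8, blue, green, red; 384x512 float32, mm along the optical axis (not along the pixel's ray), 0 where there is no reading.
- camera_model(name): a dict with "intrinsics" (3x3 intrinsics, pixels), "distortion" ([k1, k2, p1, p2, k3] as OpenCV has them; the pictures are not rectified), "pose" (4x4, takes a point from camera to world coordinates). Camera axes: x right, y down, z forward; pixel columns grow to the right and rows downward; lengths in mm; the calibration is good to about 2 mm. A picture is of the moment at which its call begins. camera_model takes no time and is no camera call.
- job_done(): hands the job in; it is judged then, once.
The state is a dict: "t": time; "joint_pos": joint angles; "joint_vel": joint speeds; "tau": joint torques, N m; "tcp_pos": TCP position; "orientation": TCP orientation; "contact_force": force on the tool from outside, world axes, zero at the start; "wrist_torque": the same for the moment, N m; "width": opening from 0.0 (shut) to 1.0 (fully open); "gripper_force": force on a finger pad.
Only numpy, scipy, OpenCV 4.12 (cv2) and the standard library are available. Lean on these libraries where they do the work, as an engineer would, in place of code of your own. Each camera call takes 0.05 s, during which the arm holds its last target. There are 200 camera calls.

TASK

Pull the hand press's lever down through its whole stroke to press the cap home on the furniture knob, then ease the lever slowly back up to rest without letting it snap back. Then take the spring tongs, pick the pressed knob off the die with them (the gripper must not touch the knob), bring it out clear of the press and finish still holding it in the tongs about 20 cm above the bench. Leave the spool, carton, jar and tape roll where they are.

Things in the scene. Friction and masses are not known exactly. Their poses are not given: they have to be found in the camera images.
- knob_center (a point): The furniture knob: an upright aluminium cylinder 32 mm in diameter and 22 mm tall with a smaller brass cap (26 mm wide, 8 mm thick) on a stem above it; standing on the die of the press. This point is on its axis, 11 mm above its underside (half-way up the cylinder). Mass about 60 g.
- knob: The same knob (cylinder and cap together); origin at the centre of its underside, z up along its axis.
- cap (a joint): How far the brass cap has been pressed down onto the knob, in m: 0 = standing proud (5.5 mm gap under it, cap top 35.5 mm above the knob's underside), pressed fully home by the full lever stroke (about 0.005). It takes about 8 N and stays where it is pressed.
- press: Grey hand press, bolted down: a C-frame 245 mm high, open in front (its own -x) and at both sides; +y is the lever side. Origin on the bench under the die's centre. Base plate 190 x 120 x 20 mm (x -60 to 130 mm), column 50 x 50 mm centred 100 mm behind the die, head 60 mm wide, 170 to 245 mm above the bench, x -35 to 130 mm.
- die (a point): Centre of the top of the round die post (29 mm in diameter), 50 mm above the bench. The ram (24 mm in diameter) hangs over it, its lower face 123 mm above the bench with the lever home, 79 mm at full stroke.
- lever_handle (a point): Where to take the lever: a point on the axis of its black round handle bar (18 mm in diameter, 100 mm long, level, parallel to the press's x axis), 40 mm from its rear end, 30 mm behind the die. With the lever home it is 301 mm above the bench and 140 mm to the press's left (+y) of the die; it moves with the lever.
- lever_hinge (a point): Point on the lever's hinge axis (205 mm above the bench; axis parallel to the press's x axis) in the plane through lever_handle: handle and hinge are 170 mm apart.
- lever (a joint): Lever angle in rad: 0 = home (handle raised 0.6 rad above level), 1.0 = full stroke at its stop (handle swung down to 0.4 rad below level, about 139 mm above the bench). Sprung: it takes about 4 N at the handle at home, rising to about 11 N at full stroke (plus 2 N while pressing the cap), and it flies back if let go.
- tongs_grip (a point): Where to take the spring tongs that lie on the bench: midway between the black rubber pads (50 mm long, 28 mm tall) on their two blades, 14 mm above their underside. x points to the jaws, z up; squeeze along y. About 54 mm wide over the pads when open, about 38 mm when closed on the knob.
- tongs_jaws (a point): Centre between the two jaws, 130 mm ahead (+x) of tongs_grip at the same height. The jaws are shallow V plates 20 mm tall, about 36 mm long, about 60 mm apart at their edges when open (about 48 mm when slightly squeezed for carrying).
- tongs: The steel tongs, 250 mm long, 28 mm tall, about 110 g; frame as tongs_grip, origin 14 mm below it. The blades spring open: 6 N on the pads starts to close them, 9 N closes them on the knob. Slightly squeezed (about 50 mm over the pads) they can be carried open; 25 to 40 N on the pads holds the knob.
- tongs_left: The tongs' left (+y) blade with its jaw; origin on its pivot, 100 mm behind the grip.
- tongs_right: The tongs' right (-y) blade with its jaw; origin on its pivot, 100 mm behind the grip.
- thread_spool: Bystander: white thread spool, 52 mm wide, 70 mm tall; origin at its underside.
- carton: Bystander: closed cardboard carton 130 x 100 x 60 mm; origin at its underside.
- stud_jar: Bystander: glass jar 64 mm wide, 75 mm tall with a metal lid; origin at its underside.
- tape_roll: Bystander: flat grey tape roll 70 mm wide, 24 mm tall; origin at its underside.

How it is judged:
By the outcome, as a careful person would: the job done as asked, in the order asked, and still so for the second after the job is handed in, while the arm keeps its last pose, push and grip.
It also fails if it takes over 72 s, if anything falls off the work surface, if the arm or the gripper's body presses on something with over 40 N, if the wrist force passes 120 N, or if a joint passes its speed limit or range.

## Working session

There is one attempt and no reset: what is moved stays moved. The work goes in short steps, Python scripts to look and compute and a shell command to move; the robot and the scene stay as the last step left them, time stands still between calls to the robot, and variables do not carry over. Pictures are saved under pics/ and viewed, at most 10 in all, crops included, and the job is handed in when it is done.

```bash
mkdir -p pics; python3 - <<'E'
from bench import *
import cv2,numpy as np
for n in("scene","top"):
    p,d=camera(n); np.save(f"{n}_d.npy",d); cv2.imwrite(f"pics/{n}0.png",p); m=camera_model(n); print(n,m)
s=sense(); print(s)
E
```

```text
scene {'intrinsics': array([[500.13939939,   0.        , 260.05928588],
       [  0.        , 500.13939939, 194.27915639],
       [  0.        ,   0.        ,   1.        ]]), 'distortion': array([-0.18758576,  0.        ,  0.        ,  0.        ,  0.        ]), 'pose': array([[ 2.62921854e-01,  5.20669506e-01, -8.12265575e-01,
         1.89317044e+03],
       [ 9.64532815e-01, -1.62282505e-01,  2.08184624e-01,
        -4.15591822e+02],
       [-2.34211071e-02, -8.38193089e-01, -5.44870441e-01,
         1.10937122e+03],
       [ 0.00000000e+00,  0.00000000e+00,  0.00000000e+00,
         1.00000000e+00]])}
top {'intrinsics': array([[364.14751298,   0.        , 258.50502687],
       [  0.        , 364.14751298, 193.84849469],
       [  0.        ,   0.        ,   1.        ]]), 'distortion': array([-0.01773716,  0.        ,  0.        ,  0.        ,  0.        ]), 'pose': array([[-1.15893271e-02, -9.98537058e-01,  5.28150751e-02,
         4.79370493e+02],
       [-9.99907386e-01,  1.11959739e-02, -7.73754392e-03,
        -7.30257407e+01],
       [ 7.13490814e-03, -5.28998566e-02, -9.9
[... 180 characters left out ...]
9,  0.04503617,  1.53776119, -0.01868498,
        1.20691684, -0.05074631]), 'joint_vel': array([-1.20167607e-03, -7.69172005e-04,  7.23236805e-05, -3.07611560e-03,
        1.13169520e-04,  2.17276358e-04, -1.76581595e-03]), 'tau': array([ 3.89449284e-03, -4.76260471e+01,  1.37025990e+00, -2.54946220e+01,
        1.19944013e-02,  4.99574657e-03,  1.35585989e-05]), 'tcp_pos': array([145.38967637, 632.9778418 , 252.36177008]), 'orientation': array([-3.20011215e-05,  1.12630074e-01,  9.93636588e-01, -8.92399482e-04]), 'contact_force': array([-0.05554809, -0.46833097,  0.18222894]), 'wrist_torque': array([-0.03121309, -0.04376145,  0.0028526 ]), 'gripper_force': 0.0, 'width': 0.9997552697430508}
```

View pics/scene0.png

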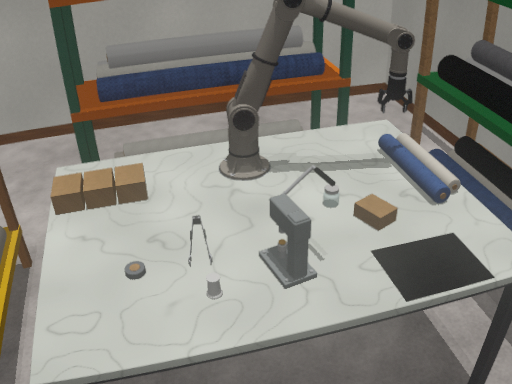

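View pics/top0.png

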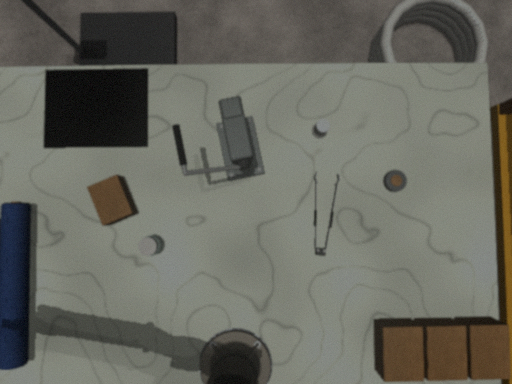

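The scene view shows the press at (288,240) with its lever up to the upper left, and the tongs at (202,235) with the jaws pointing away from the robot. In the top view the press head is at (236,135), the handle at (180,145), the tongs at (325,215), and the spool, tape, jar and carton at (321,128), (395,180), (151,244) and (111,200). Next I'll measure using depth and planes.

```bash
cat > h.py <<'E'
import numpy as np,cv2
from bench import *
def cloud(name,d):
    m=camera_model(name);K=m["intrinsics"];T=m["pose"]
    v,u=np.mgrid[:384,:512].astype(float)
    n=cv2.undistortPoints(np.stack([u.ravel(),v.ravel()],1)[:,None],K,m["distortion"])[:,0]
    P=np.c_[n,np.ones(len(n))]*d.reshape(-1,1)
    return (P@T[:3,:3].T+T[:3,3]).reshape(384,512,3)
def ray(name,uv,z):
    m=camera_model(name);T=m["pose"]
    n=cv2.undistortPoints(np.array(uv,float).reshape(-1,1,2),m["intrinsics"],m["distortion"])[:,0]
    r=np.c_[n,np.ones(len(n))]@T[:3,:3].T
    return T[:3,3]+r*((z-T[2,3])/r[:,2])[:,None]
def proj(name,P):
    m=camera_model(name);T=np.linalg.inv(m["pose"])
    return cv2.projectPoints(np.array(P,float).reshape(-1,3),cv2.Rodrigues(T[:3,:3])[0],T[:3,3],m["intrinsics"],m["distortion"])[0][:,0]
E
python3 - <<'E'
from h import *
C=cloud("top",np.load("top_d.npy"));S=cloud("scene",np.load("scene_d.npy"))
I=cv2.imread("pics/top0.png")
print("bench z",np.median(C[200:240,260:290,2]), S[300:320,100:140,2].mean())
def rect(m):
    p=C[m]; r=cv2.minAreaRect(p[:,:2].astype(np.float32)); print(m.sum(),"z",np.median(p[:,2]).round(1),"c",np.round(r[0],1),"s",np.round(r[1],1),"ang",round(r[2],2),"mean",p.mean(0).round(1))
box=np.zeros((384,512),bool);box[90:200,165:275]=1
Z=C[...,2]
print("head");rect(box&(abs(Z-245)<8))
print("handle");b2=np.zeros_like(box);b2[110:170,165:195]=1;rect(b2&(Z>285))
rect(b2&(Z>285)&(C[...,1]<9e9))
print("base");rect(box&(abs(Z-20)<5))
# tongs
t=np.zeros_like(box);t[165:262,300:350]=1
rect(t&(Z>12)&(Z<45))
g=cv2.cvtColor(I,cv2.COLOR_BGR2GRAY);dk=t&(g<90);
vs,us=np.where(dk)
P=ray("top",np.c_[us,vs],28); print(len(us),cv2.minAreaRect(P[:,:2].astype(np.float32)))
for n,(r0,r1,c0,c1) in dict(spool=(115,142,308,335),tape=(165,195,380,410),jar=(230,260,135,170),carton=(170,230,80,140)).items():
    b=np.zeros_like(box);b[r0:r1,c0:c1]=1;print(n);rect(b&(Z>15))
c=I[160:265,295:355];cv2.imwrite("pics/tg.png",np.hstack([cv2.resize(c,None,fx=5.5,fy=5.5,interpolation=3),cv2.resize(I[90:195,165:245+30],None,fx=4,fy=5.5,interpolation=3)]))
E
```

```text
bench z 0.40261301583166187 3.738847063476216
head
1471 z 245.7 c [687.8 -20.8] s [ 89.1 201.1] ang 89.32 mean [696.5 -21.  246. ]
handle
345 z 308.2 c [570.   46.4] s [292.9  63.8] ang 40.5 mean [638.5 103.9 330.5]
345 z 308.2 c [570.   46.4] s [292.9  63.8] ang 40.5 mean [638.5 103.9 330.5]
base
993 z 20.3 c [690.4 -24.2] s [190.6 120. ] ang 11.43 mean [674.  -31.5  20.3]
333 z 24.0 c [ 477.2 -288.3] s [ 79.6 262.3] ang 84.44 mean [ 460.  -284.7   23.1]
252 ((471.7093811035156, -294.146240234375), (76.28131103515625, 252.28016662597656), 88.87387084960938)
spool
214 z 70.0 c [ 629.4 -177.1] s [ 42.  362.7] ang 48.65 mean [ 737.5 -273.3   98.3]
tape
387 z 24.9 c [ 549.3 -311. ] s [ 68.7 491.2] ang 8.43 mean [ 579.2 -517.    30.7]
jar
421 z 73.6 c [414.  102.4] s [ 62.7 369.2] ang 10.79 mean [387.5 245.7  75.2]
carton
1585 z 59.6 c [539.6 187.5] s [152.7 512.4] ang 3.58 mean [526.7 367.5  63.6]
```

View pics/tg.png

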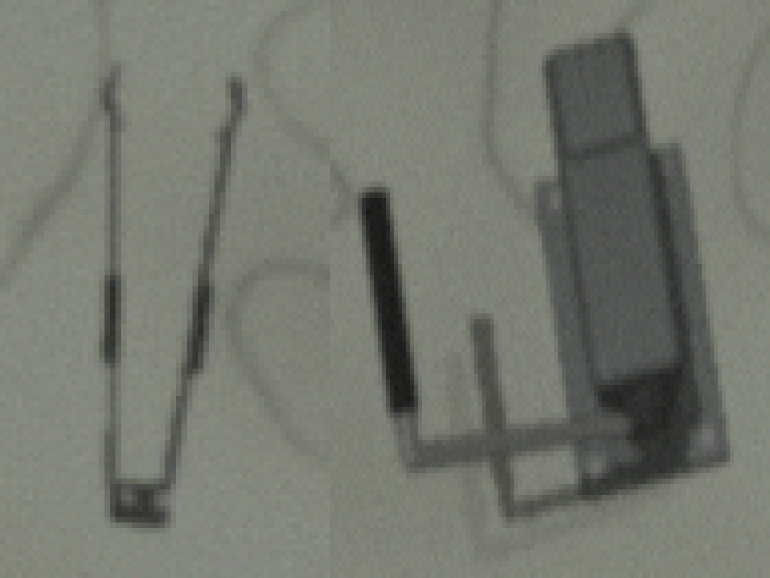

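The crop shows the tong pads at about (315,218) and (331,220), the pivot block at (320,251) and the jaw ends at (316,177) and (338,177). On the press, the black handle bar runs from (173,125) to (186,165). I'll refine these with masks.

```bash
python3 - <<'E'
from h import *
C=cloud("top",np.load("top_d.npy"));Z=C[...,2]
I=cv2.imread("pics/top0.png");g=cv2.cvtColor(I,cv2.COLOR_BGR2GRAY).astype(float)
def comp(lo,box,thr,minA=8):
    r0,r1,c0,c1=box;m=(g[r0:r1,c0:c1]<thr).astype(np.uint8)
    n,l,s,c=cv2.connectedComponentsWithStats(m,connectivity=8)
    for i in range(1,n):
        if s[i,4]>=minA:
            vs,us=np.where(l==i);w=thr-g[r0:r1,c0:c1][vs,us]+1
            yield np.c_[us+c0,vs+r0],w
for p,w in comp(0,(110,172,165,195),45,30):
    P=ray("top",p,310)[:,:2]; print("handle",len(p),cv2.minAreaRect(P.astype(np.float32)),P.mean(0))
for p,w in comp(0,(205,235,305,345),55,6):
    print("pad",len(p),ray("top",[np.average(p,axis=0,weights=w)],20)[0].round(1),p.mean(0))
for p,w in comp(0,(165,262,300,350),95,20):
    print("all",len(p),p.min(0),p.max(0))
    # blade centroids per row
d=90-g[165:262,300:350];d[d<0]=0
for r in (174,178,182,190,200,212,218,224,235,245,249,253,254,255):
    row=d[r-165];u=np.arange(300,350)
    L=u<323 if r<240 else u<321
    ok=[(row[k]*u[k]).sum()/max(row[k].sum(),1e-9) for k in(L,~L)]
    print(r,[round(x,2) for x in ok],ray("top",[[ok[0],r],[ok[1],r]],25)[:,:2].round(1).tolist())
# head top, wo outliers
b=np.zeros(Z.shape,bool);b[90:175,210:262]=1
m=b&(abs(Z-245.7)<4); m=cv2.morphologyEx(m.astype(np.uint8),cv2.MORPH_OPEN,np.ones((3,3)))>0
print("head",cv2.minAreaRect(C[m][:,:2].astype(np.float32)))
b=np.zeros(Z.shape,bool);b[90:200,200:275]=1
m=b&(abs(Z-20.3)<3);m=cv2.morphologyEx(m.astype(np.uint8),cv2.MORPH_OPEN,np.ones((2,2)))>0
print("base",cv2.minAreaRect(C[m][:,:2].astype(np.float32)))
# knob brass in scene
S=cv2.imread("pics/scene0.png");h=cv2.cvtColor(S,cv2.COLOR_BGR2HSV)
k=cv2.inRange(h,(8,70,60),(30,255,255));k[:235]=0;k[252:]=0;k[:,:270]=0;k[:,295:]=0
vs,us=np.where(k>0);print("brass",len(us),us.mean(),vs.mean(),us.min(),us.max(),vs.min(),vs.max(),ray("scene",[[us.mean(),vs.mean()]],82))
E
```

```text
handle 207 ((645.457275390625, 109.11091613769531), (93.6252670288086, 13.107460975646973), 11.200173377990723) [645.1987237  108.72205521]
pad 8 [ 472.7 -260.5   20. ] [315.  214.5]
pad 9 [ 465.1 -311.6   20. ] [331.22222222 216.22222222]
all 232 [314 175] [338 255]
all 47 [314 209] [316 226]
174 [np.float64(0.0), np.float64(0.0)] [[612.8, 740.9], [612.8, 740.9]]
178 [np.float64(314.0), np.float64(337.9)] [[588.6, -258.8], [587.8, -334.9]]
182 [np.float64(315.0), np.float64(0.0)] [[575.9, -261.7], [587.2, 740.2]]
190 [np.float64(0.0), np.float64(335.0)] [[561.7, 739.5], [549.7, -324.8]]
200 [np.float64(0.0), np.float64(333.0)] [[529.9, 738.7], [518.1, -317.7]]
212 [np.float64(314.92), np.float64(331.57)] [[480.8, -259.6], [480.1, -312.3]]
218 [np.float64(314.7), np.float64(330.83)] [[461.9, -258.5], [461.2, -309.6]]
224 [np.float64(314.55), np.float64(330.01)] [[443.0, -257.7], [442.4, -306.6]]
235 [np.float64(0.0), np.float64(327.0)] [[419.2, 736.0], [407.9, -296.3]]
245 [np.float64(0.0), np.float64(325.25)] [[387.8, 735.3], [376.6, -290.2]]
249 [np.float64(318.09), np.float64(321.66)] [[364.4, -267.3], [364.3, -278.6]]
253 [np.float64(317.83), np.float64(322.31)] [[351.9, -266.3], [351.8, -280.4]]
254 [np.float64(318.28), np.float64(322.35)] [[348.8, -267.6], [348.6, -280.5]]
255 [np.float64(0.0), np.float64(322.36)] [[356.5, 734.6], [345.5, -280.4]]
head ((677.0638427734375, -26.724376678466797), (110.71649932861328, 57.98686218261719), 11.541428565979004)
base ((629.5284423828125, -39.5263671875), (307.6278076171875, 120.26372528076172), 11.348064422607422)
brass 28 281.67857142857144 241.78571428571428 279 285 240 244 [[659.47140098 -30.50377418  82.        ]]
```

```bash
cat >> h.py <<'E'
def to(x,y,z,clos):
    "tool-axes shift to a TCP target, closing line at world angle clos"
    s=sense();w,a,b,c=s["orientation"]
    from scipy.spatial.transform import Rotation as R
    M=R.from_quat([a,b,c,w]).as_matrix()
    ty=np.arctan2(M[1,1],M[0,1]);dy=(clos-ty+np.pi/2)%np.pi-np.pi/2
    print("t",round(s["t"],2),"tcp",s["tcp_pos"].round(1),"yaw",ty.round(3),"tilt",M[:,2].round(3),"-> rows",(M.T@(np.array([x,y,z])-s["tcp_pos"])).round(1),"turn",round(-dy,3))
E
python3 -c "
from h import *
to(656.5,112.5,390,1.770);to(656.5,112.5,304,1.770)"; python3 -m pendant 2>&1|head -5
```

```text
t 0.1 tcp [145.4 633.  252.4] yaw 1.345 tilt [-0.    -0.002 -1.   ] -> rows [-614.7 -393.1 -136.9] turn -0.425
t 0.1 tcp [145.4 633.  252.4] yaw 1.345 tilt [-0.    -0.002 -1.   ] -> rows [-614.6 -393.   -50.9] turn -0.425
invalid input
```

```bash
python3 -m pendant '[[[-10,-5,-50,0],[-40,-25,-100,0],[-80,-50,-137,-0.05],[-130,-80,-137,-0.1],[-180,-115,-137,-0.15],[-230,-147,-137,-0.2],[-280,-180,-137,-0.25],[-330,-211,-137,-0.3],[-380,-243,-137,-0.35],[-430,-275,-137,-0.4]]]' 1
python3 -m pendant '[[[-45,-35,0,-0.02],[-90,-65,0,-0.02],[-135,-90,0,-0.02],[-165,-110,0,-0.02],[-175,-115,0,-0.02],[-175,-115,0,-0.02]]]'
python3 -c "
from h import *
to(656.5,112.5,390,1.770);to(656.5,112.5,304,1.770)"
```

```text
t: 1.35
tcp_pos: [503.9, 267.7, 390.0]
orientation: [-0.0, -0.088, 0.996, 0.0]
contact_force: [0.9, 1.0, -0.1]
width: 1.001
gripper_force: 0.0
t: 2.1
tcp_pos: [695.1, 186.5, 389.5]
orientation: [-0.001, -0.097, 0.995, 0.0]
contact_force: [-0.2, 0.5, -0.6]
width: 0.999
gripper_force: 0.0
t 2.1 tcp [695.1 186.5 389.5] yaw 1.765 tilt [-0.002  0.    -1.   ] -> rows [ 52.2 -65.2  -0.4] turn -0.005
t 2.1 tcp [695.1 186.5 389.5] yaw 1.765 tilt [-0.002  0.    -1.   ] -> rows [ 52.  -65.2  85.6] turn -0.005
```

```bash
python3 -m pendant '[[[15,-18,0,-0.005],[35,-44,0,-0.005],[50,-63,0,-0.005],[52,-65,0,-0.005],[52,-65,10,-0.005],[52,-65,30,-0.005],[52,-65,55,-0.005],[52,-65,75,-0.005],[52,-65,84,-0.005],[52,-65,85,-0.005]]]' 1
python3 - <<'E'
from h import *
to(656.5,112.5,304,1.770)
p,d=camera("scene");cv2.imwrite("pics/s1.png",cv2.resize(p[110:310,200:440],None,fx=3,fy=3))
E
```

```text
t: 3.35
tcp_pos: [656.6, 113.7, 304.4]
orientation: [-0.001, -0.1, 0.995, 0.0]
contact_force: [0.4, 0.5, -0.2]
width: 0.999
gripper_force: 0.0
t 3.35 tcp [656.6 113.7 304.4] yaw 1.772 tilt [-0.001  0.    -1.   ] -> rows [ 0.4 -1.2  0.4] turn 0.002
```

View pics/s1.png

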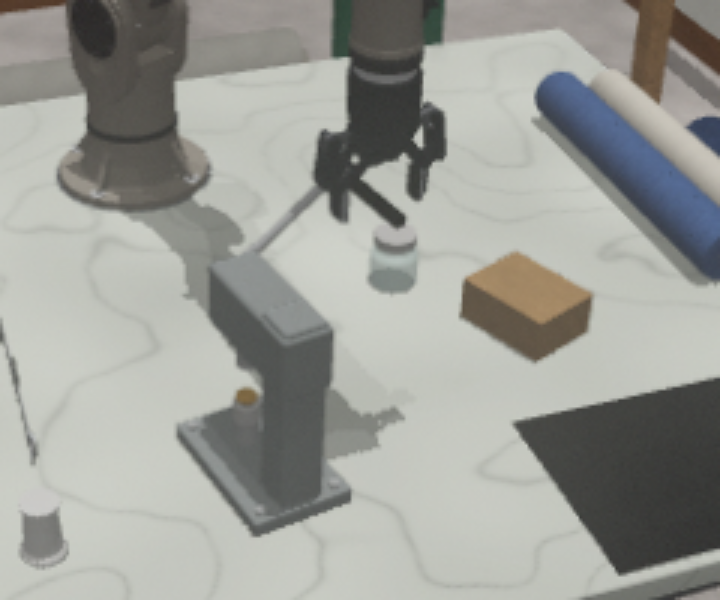

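The picture shows the fingers straddling the handle bar, which runs through the crop at about (375,200). I'll close on it.

```bash
python3 -m pendant '[[[0,-1,0,0],[0,-1,0,0],[0,-1,0,0],[0,-1,0,0],[0,-1,0,0],[0,-1,0,0],[0,-1,0,0],[0,-1,0,0]]]' -1
python3 - <<'E'
from h import *
s=sense();print(s["wrist_torque"],s["joint_vel"].max());t=s["tcp_pos"]
# arc in tool axes: y out (tool y = +press y), z down
for q in np.arange(0.0,1.03,0.1): print(round(q,2),"ty",round(170*(np.cos(.6-q)-np.cos(.6)),1),"tz",round(170*(np.sin(.6)-np.sin(.6-q)),1))
E
```

```text
t: 4.4
tcp_pos: [656.6, 114.6, 306.1]
orientation: [0.0, -0.101, 0.995, 0.002]
contact_force: [-2.8, 4.8, 4.3]
width: 0.189
gripper_force: 58.4
[ 1.06243977  0.5284025  -0.03066038] 0.0019185287658321055
0.0 ty 0.0 tz 0.0
0.1 ty 8.9 tz 14.5
0.2 ty 16.3 tz 29.8
0.3 ty 22.1 tz 45.8
0.4 ty 26.3 tz 62.2
0.5 ty 28.8 tz 79.0
0.6 ty 29.7 tz 96.0
0.7 ty 28.8 tz 113.0
0.8 ty 26.3 tz 129.8
0.9 ty 22.1 tz 146.2
1.0 ty 16.3 tz 162.2
```

```bash
python3 -m pendant '[[[0,4,3,0],[0,8,9,0],[0,11,16,0],[0,15,23,0],[0,18,31,0],[0,21,39,0],[0,24,47,0],[0,26,55,0],[0,28,63,0],[0,28,63,0]]]' -1
python3 -c "
from h import *
s=sense();print(s['wrist_torque'].round(2));to(0,0,0,1.77)"
```

```text
t: 5.65
tcp_pos: [651.5, 140.0, 242.9]
orientation: [0.0, -0.1, 0.995, 0.001]
contact_force: [-2.0, 2.0, 4.9]
width: 0.193
gripper_force: 63.6
[0.61 0.4  0.04]
t 5.65 tcp [651.5 140.  242.9] yaw 1.771 tilt [ 0.001  0.001 -1.   ] -> rows [666.6  -7.8 242.3] turn 0.001
```

```bash
python3 -m pendant '[[[0,1,7,0],[0,2,15,0],[0,3,24,0],[0,3,33,0],[0,3,42,0],[0,2,51,0],[0,1,60,0],[0,0,67,0],[0,-2,75,0],[0,-4,83,0]]]' -1
python3 -m pendant '[[[0,-3,7,0],[0,-5,13,0],[0,-6,17,0],[0,-7,19,0],[0,-7,19,0]]]' -1
python3 -c "
from h import *
s=sense();print(s['wrist_torque'].round(2));to(0,0,0,1.77)"
```

```text
t: 6.9
tcp_pos: [651.9, 138.4, 160.5]
orientation: [0.0, -0.101, 0.995, 0.002]
contact_force: [-5.4, 7.1, 10.8]
width: 0.187
gripper_force: 70.2
t: 7.52
tcp_pos: [653.1, 132.8, 141.5]
orientation: [-0.0, -0.101, 0.995, 0.003]
contact_force: [-5.1, 7.8, 8.6]
width: 0.19
gripper_force: 71.8
[ 1.13  0.93 -0.05]
t 7.53 tcp [653.1 132.8 141.5] yaw 1.773 tilt [-0.001  0.006 -1.   ] -> rows [6.665e+02 4.000e-01 1.414e+02] turn 0.003
```

```bash
for i in 1; do python3 -m pendant '[[[0,1,2,0],[0,1,3,0],[0,1,3,0]]]' -1; python3 -m pendant '[[[0,0,2,0],[0,0,3,0],[0,0,3,0]]]' -1;done
python3 - <<'E'
from h import *
p,d=camera("scene");cv2.imwrite("pics/s2.png",cv2.resize(p[180:300,230:350],None,fx=5,fy=5))
E
```

```text
t: 7.9
tcp_pos: [653.2, 132.0, 139.2]
orientation: [0.0, -0.101, 0.995, 0.002]
contact_force: [-5.6, 6.1, 11.4]
width: 0.188
gripper_force: 72.1
t: 8.28
tcp_pos: [653.4, 131.2, 137.2]
orientation: [0.0, -0.101, 0.995, 0.001]
contact_force: [-6.6, 4.5, 15.3]
width: 0.192
gripper_force: 72.5
```

View pics/s2.png

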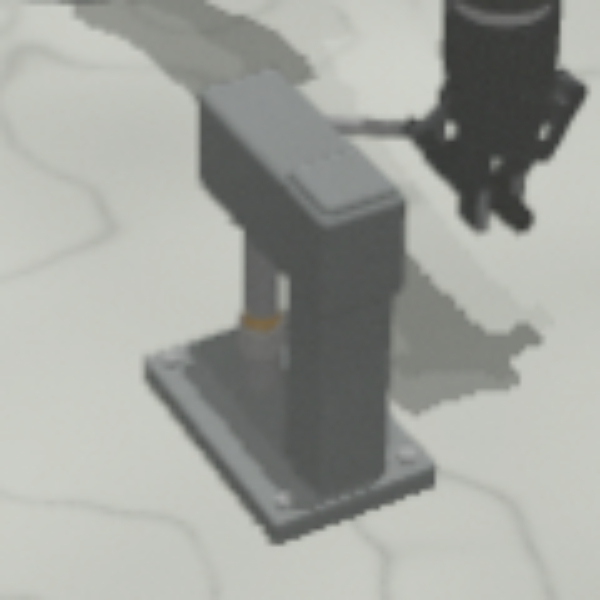

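The ram is down on the brass cap at about (262,322) in the crop. I'll push a little further to confirm the stop.

```bash
python3 -m pendant '[[[0,0,2,0],[0,0,3,0],[0,0,3,0]]]' -1; python3 -m pendant '[[[0,0,2,0],[0,0,3,0],[0,0,3,0]]]' -1
```

```text
t: 8.7
tcp_pos: [653.5, 130.6, 135.0]
orientation: [0.0, -0.1, 0.995, 0.002]
contact_force: [-7.9, 3.0, 18.3]
width: 0.183
gripper_force: 73.9
t: 9.07
tcp_pos: [653.6, 130.5, 134.5]
orientation: [0.0, -0.1, 0.995, 0.002]
contact_force: [-13.1, 1.8, 30.7]
width: 0.185
gripper_force: 75.0
```

The hard stop is reached: force jumped with almost no travel. Now I'll ease back up along the arc.

```bash
python3 -m pendant '[[[0,0,-3,0],[0,1,-7,0],[0,3,-13,0],[0,5,-19,0],[0,7,-25,0],[0,9,-31,0],[0,10,-37,0],[0,11,-43,0],[0,12,-49,0],[0,13,-55,0]]]' -1
python3 -m pendant '[[[0,0,-6,0],[0,0,-12,0],[0,0,-18,0],[0,0,-24,0],[0,-1,-30,0],[0,-2,-36,0],[0,-3,-42,0],[0,-5,-48,0],[0,-6,-54,0],[0,-8,-60,0]]]' -1
python3 -m pendant '[[[0,-3,-6,0],[0,-5,-12,0],[0,-8,-18,0],[0,-10,-23,0],[0,-13,-28,0],[0,-15,-33,0],[0,-17,-37,0],[0,-17,-37,0]]]' -1
python3 -c "
from h import *
to(656.5,112.5,304,1.77)"
```

```text
t: 10.32
tcp_pos: [651.0, 142.6, 183.8]
orientation: [0.0, -0.1, 0.995, 0.0]
contact_force: [-1.0, 4.9, 1.5]
width: 0.188
gripper_force: 68.3
t: 11.58
tcp_pos: [651.6, 139.6, 243.8]
orientation: [-0.0, -0.101, 0.995, 0.004]
contact_force: [-2.3, 12.4, 4.2]
width: 0.187
gripper_force: 63.9
t: 12.58
tcp_pos: [654.2, 127.0, 282.5]
orientation: [-0.0, -0.103, 0.995, 0.007]
contact_force: [-6.8, 16.1, 9.2]
width: 0.187
gripper_force: 61.5
t 12.57 tcp [654.2 127.  282.5] yaw 1.777 tilt [-0.002  0.013 -1.   ] -> rows [  0.7 -14.4 -21.7] turn 0.007
```

```bash
python3 -m pendant '[[[0,1,-3,0],[0,1,-6,0],[0,0,-9,0],[0,0,-9,0]]]' -1
python3 -m pendant '[[[0,-1,-3,0],[0,-2,-5,0],[0,-3,-7,0],[0,-3,-7,0]]]' -1
python3 - <<'E'
from h import *
p,d=camera("top");C=cloud("top",d);cv2.imwrite("pics/t3.png",cv2.resize(p[90:200,150:270],None,fx=5,fy=5))
p,d=camera("scene");cv2.imwrite("pics/s3.png",cv2.resize(p[110:310,200:440],None,fx=3,fy=3))
E
```

```text
t: 13.08
tcp_pos: [654.9, 123.1, 290.9]
orientation: [-0.0, -0.101, 0.995, 0.004]
contact_force: [-4.8, 11.3, 7.2]
width: 0.187
gripper_force: 60.6
t: 13.58
tcp_pos: [655.6, 119.4, 297.8]
orientation: [-0.0, -0.101, 0.995, 0.004]
contact_force: [-4.1, 11.2, 6.7]
width: 0.19
gripper_force: 60.0
```

View pics/s3.png

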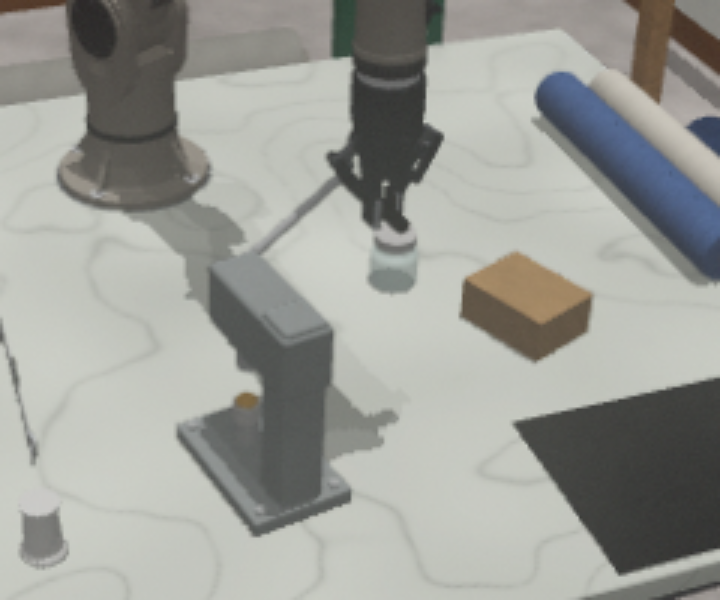

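The lever is nearly home, with its arm ending at about (335,180) compared with (322,182) before. I'll continue in small steps and watch the force.

```bash
python3 -m pendant '[[[0,-1,-2,0],[0,-2,-4,0],[0,-2,-4,0]]]' -1
python3 -m pendant '[[[0,-1,-2,0],[0,-2,-3,0],[0,-2,-3,0]]]' -1
python3 -m pendant '[[[0,-1,-2,0],[0,-2,-3,0],[0,-2,-3,0]]]' -1|grep -E "pos|contact"
```

```text
t: 14.05
tcp_pos: [656.1, 117.4, 301.2]
orientation: [-0.0, -0.101, 0.995, 0.004]
contact_force: [-3.3, 10.5, 3.0]
width: 0.186
gripper_force: 59.8
t: 14.42
tcp_pos: [656.5, 115.2, 304.8]
orientation: [0.0, -0.101, 0.995, 0.004]
contact_force: [-2.6, 10.1, 5.6]
width: 0.189
gripper_force: 59.4
tcp_pos: [656.6, 114.5, 305.9]
contact_force: [-0.5, 11.6, 0.1]
```

```bash
python3 -m pendant '[[[0,0,-1,0],[0,0,-2,0],[0,0,-2,0]]]' -1|grep -E "pos|contact"
python3 -m pendant '[[[0,0,-2,0],[0,0,-2,0],[0,0,-2,0]]]' -1|grep -E "pos|contact"
```

```text
tcp_pos: [656.6, 114.4, 306.1]
contact_force: [0.4, 11.1, -4.7]
tcp_pos: [656.6, 114.3, 306.3]
contact_force: [3.6, 12.8, -11.1]
```

```bash
python3 -m pendant '[[[0,0,2,0],[0,1,3,0],[0,1,3,0]]]' -1|grep -E "pos|contact"
python3 -m pendant '[[[0,0,0,0],[0,0,0,0],[0,0,0,0],[0,0,0,0],[0,0,0,0],[0,0,0,0],[0,0,-5,0],[0,0,-20,0],[0,0,-50,0],[0,0,-85,0]]]' 1
python3 - <<'E'
from h import *
p,d=camera("scene");cv2.imwrite("pics/s4.png",cv2.resize(p[110:310,200:440],None,fx=3,fy=3))
p,d=camera("top");cv2.imwrite("pics/t4.png",p)
g=cv2.cvtColor(p,cv2.COLOR_BGR2GRAY);g0=cv2.cvtColor(cv2.imread("pics/top0.png"),cv2.COLOR_BGR2GRAY)
print("tongs change",np.abs(g.astype(int)-g0)[160:265,295:355].max())
to(459.6,-283.8,380,1.469)
E
```

```text
tcp_pos: [656.6, 114.5, 306.0]
contact_force: [0.0, 10.6, -2.8]
t: 17.18
tcp_pos: [657.4, 109.6, 394.0]
orientation: [0.0, -0.099, 0.995, 0.0]
contact_force: [0.2, -0.4, -0.5]
width: 1.0
gripper_force: 0.0
tongs change 22
t 17.27 tcp [659.4 109.3 398.5] yaw 1.77 tilt [ 0.01   0.002 -1.   ] -> rows [ 273.8 -345.9   15.8] turn 0.301
```

View pics/s4.png

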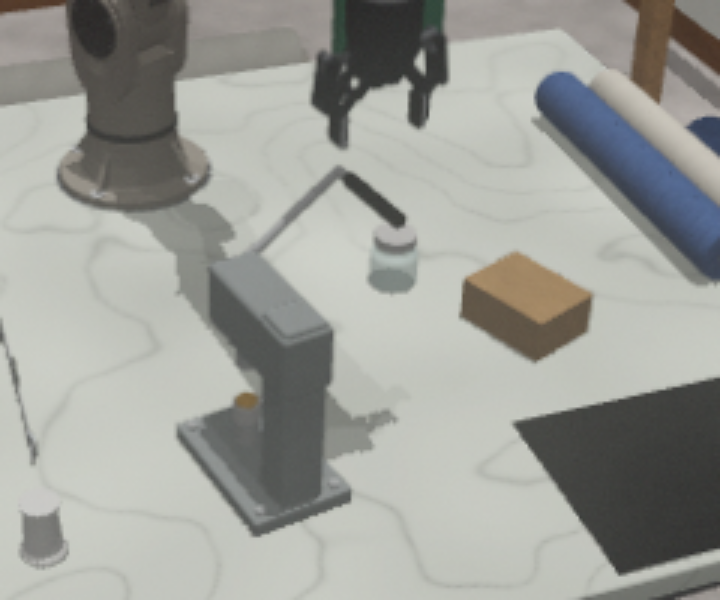

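The lever is back home and free, and the cap is lower at (246,400). Next the tongs.

```bash
python3 -m pendant '[[[12,-15,5,0],[42,-53,16,0.05],[77,-97,16,0.1],[112,-141,16,0.15],[147,-185,16,0.2],[182,-230,16,0.25],[217,-274,16,0.3],[247,-312,16,0.301],[267,-337,16,0.301],[274,-346,16,0.301]]]' 1
python3 -m pendant '[[[0,0,0,0],[0,0,30,0],[0,0,80,0],[0,0,135,0],[0,0,190,0],[0,0,240,0],[0,0,275,0],[0,0,285,0],[0,0,285,0]]]' 1
python3 -c "
from h import *
to(459.6,-283.8,25,1.469)"
```

```text
t: 18.52
tcp_pos: [456.0, -285.8, 376.8]
orientation: [0.0, 0.053, 0.999, -0.0]
contact_force: [0.3, -0.5, -0.8]
width: 0.999
gripper_force: 0.0
t: 19.65
tcp_pos: [458.3, -282.9, 91.3]
orientation: [0.0, 0.05, 0.999, 0.0]
contact_force: [-0.3, -0.4, -0.2]
width: 1.001
gripper_force: 0.0
t 19.65 tcp [ 458.3 -282.9   91.3] yaw 1.471 tilt [ 0.     0.001 -1.   ] -> rows [-1.4 -0.8 66.3] turn 0.002
```

```bash
python3 -m pendant '[[[0,-1,20,0],[-1,-1,40,0],[-1,-1,55,0],[-1,-1,62,0],[-1,-1,65,0],[-1,-1,65,0]]]' 1
python3 -m pendant '[[[0,0,0,0],[0,0,0,0],[0,0,0,0],[0,0,0,0],[0,0,0,0]]]' 0.2
python3 - <<'E'
from h import *
to(459.6,-283.8,25,1.469)
p,d=camera("scene");cv2.imwrite("pics/s5.png",cv2.resize(p[140:310,120:330],None,fx=3.5,fy=3.5))
E
```

```text
t: 20.4
tcp_pos: [458.4, -285.1, 26.4]
orientation: [0.0, 0.051, 0.999, -0.0]
contact_force: [0.4, -0.5, 0.7]
width: 1.003
gripper_force: 0.0
t: 21.02
tcp_pos: [458.8, -285.2, 27.2]
orientation: [0.001, 0.051, 0.999, -0.0]
contact_force: [-0.9, 1.2, 5.5]
width: 0.603
gripper_force: 7.5
t 21.02 tcp [ 458.8 -285.2   27.2] yaw 1.469 tilt [ 0.001 -0.    -1.   ] -> rows [-0.7  1.5  2.2] turn -0.0
```

View pics/s5.png

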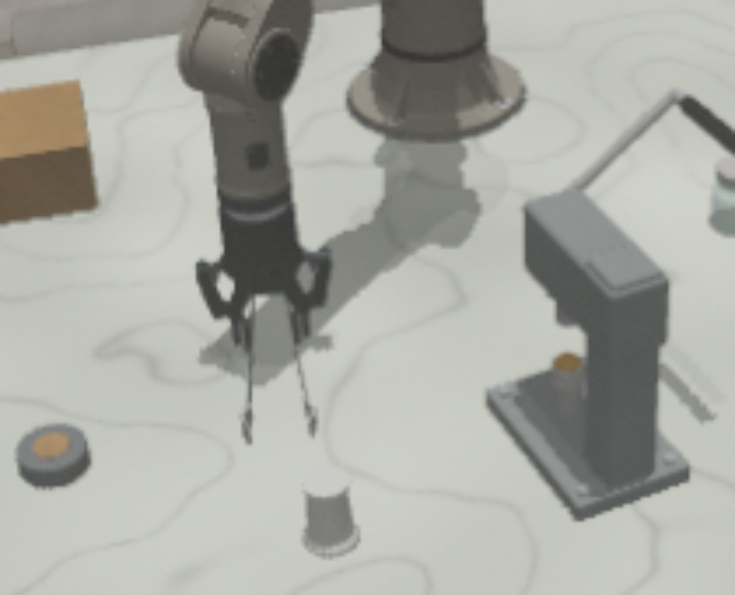

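The fingers sit on both rubber pads at about (243,330) and (300,325), and the jaws are open at (247,430) and (312,425). I'll set the carry squeeze, lift, and move in front of the press.

```bash
python3 -m pendant '[[[0,0,0,0],[0,0,0,0],[0,0,-4,0],[0,0,-10,0],[0,0,-22,0],[0,0,-40,0],[0,0,-60,0],[0,0,-78,0],[0,0,-85,0],[0,0,-85,0]]]' 0.16
python3 - <<'E'
from h import *
to(465,-70,112,1.770)
p,d=camera("top");cv2.imwrite("pics/t5.png",p)
E
```

```text
t: 22.32
tcp_pos: [458.6, -284.9, 111.8]
orientation: [0.001, 0.051, 0.999, -0.0]
contact_force: [-0.3, 0.1, -1.0]
width: 0.584
gripper_force: 6.3
t 22.32 tcp [ 458.6 -284.9  111.8] yaw 1.469 tilt [ 0.001 -0.    -1.   ] -> rows [ 1.540e+01  2.144e+02 -2.000e-01] turn -0.301
```

```bash
python3 -m pendant '[[[1,10,0,0],[3,35,0,-0.05],[5,62,0,-0.09],[7,90,0,-0.13],[9,118,0,-0.17],[11,146,0,-0.21],[13,174,0,-0.25],[14,197,0,-0.29],[15,210,0,-0.301],[15,214,0,-0.301]]]' 0.16
python3 - <<'E'
from h import *
s=sense();t=s["tcp_pos"];to(465,-70,112,1.770)
p,d=camera("top");cv2.imwrite("pics/t6.png",p);
j=t+130*np.array([.9802,.198,0]);j[2]=t[2]
print("expected jaw",j, proj("top",[j]))
q,_=camera("scene");u,v=proj("top",[j])[0].astype(int)
c=p[v-25:v+55,u-45:u+45];a,b=proj("scene",[j])[0].astype(int);e=q[b-45:b+45,a-50:a+50]
cv2.imwrite("pics/j6.png",np.hstack([cv2.resize(c,(400,356),interpolation=2),cv2.resize(e,(395,356),interpolation=2)]));print(u,v,a,b)
E
```

```text
t: 23.62
tcp_pos: [465.1, -69.9, 111.2]
orientation: [-0.0, -0.1, 0.995, -0.0]
contact_force: [0.2, 0.1, -0.8]
width: 0.578
gripper_force: 6.3
t 23.62 tcp [465.1 -69.9 111.2] yaw 1.771 tilt [-0. -0. -1.] -> rows [ 0.1 -0.1 -0.8] turn 0.001
expected jaw [592.47719996 -44.13273654 111.15372418] [[245.62611018 174.65896373]]
245 174 271 223
```

View pics/j6.png

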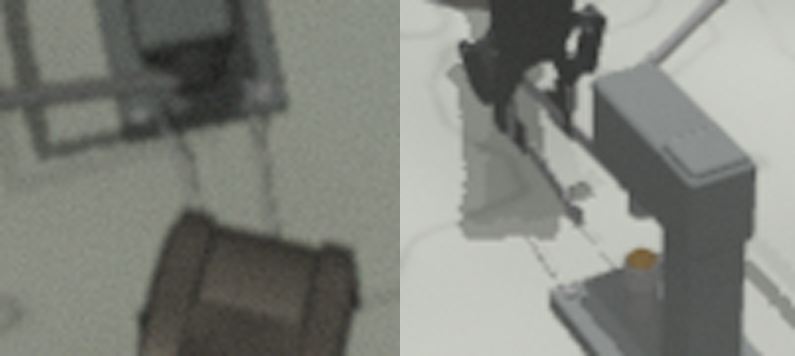

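The top crop shows the blades leaving the gripper toward the press front, at about (190,150) and (262,150). In the scene crop the -y jaw ends at about (575,210) and the far jaw is hidden behind the press head. I'll check the jaw against its expected position.

```bash
python3 - <<'E'
from h import *
x=np.array([.9802,.198,0]);y=np.array([-.198,.9802,0]);t=sense()["tcp_pos"]
for dz in(-13,):
  for dx in(112,130,148):
    for s in(-22,22):
        P=t+dx*x+s*y;P[2]=t[2]+dz;a=proj("scene",[P])[0];b=proj("top",[P])[0]
        print(dx,s,"scene",a.round(1),"crop",((a-[221,178])*3.953+[400,0]).round(),"top crop",((b-[200,149])*4.44).round())
q,_=camera("scene");h=cv2.cvtColor(q,cv2.COLOR_BGR2HSV)
k=cv2.inRange(h,(8,70,60),(30,255,255));k[:235]=0;k[252:]=0;k[:,:270]=0;k[:,295:]=0
vs,us=np.where(k>0);print("brass",us.mean(),vs.mean(),us.min(),us.max(),vs.min(),vs.max(),ray("scene",[[us.mean(),vs.mean()]],79))
for z in(80.5,85.5):print(proj("scene",[[656,-31,z],[656-13*.2,-31-13,z],[656+2.6,-18,z]]).round(1).tolist())
E
```

```text
112 -22 scene [263.5 226. ] crop [568. 190.] top crop [242. 135.]
112 22 scene [274.9 222.3] crop [613. 175.] top crop [178. 149.]
130 -22 scene [265.9 228.8] crop [577. 201.] top crop [237. 109.]
130 22 scene [277.4 225.1] crop [623. 186.] top crop [172. 123.]
148 -22 scene [268.4 231.7] crop [587. 212.] top crop [231.  83.]
148 22 scene [280.  227.9] crop [633. 197.] top crop [167.  96.]
brass 281.82758620689657 243.0344827586207 279 285 241 245 [[662.30845279 -30.86829284  79.        ]]
[[281.2, 241.5], [277.2, 241.8], [285.2, 241.3]]
[[281.2, 240.4], [277.2, 240.6], [285.2, 240.1]]
```

```bash
cat > jaw.py <<'E'
from h import *
x=np.array([.9802,.198,0]);y=np.array([-.198,.9802,0]);t=sense()["tcp_pos"]
for n in("top","scene"):
    p,d=camera(n);C=cloud(n,d);D=C-t
    a=D@x;b=D@y;z=C[...,2]
    m=(a>45)&(a<165)&(abs(b)<45)&(z>t[2]-45)&(z<t[2]+20)
    print(n,m.sum())
    for a0 in range(45,165,12):
        for sg in(-1,1):
            k=m&(a>=a0)&(a<a0+12)&(b*sg>0)
            if k.sum():print(a0,sg,k.sum(),"b",np.percentile(b[k],[10,50,90]).round(1),"z",np.percentile(z[k]-t[2],[10,50,90]).round(1))
E
python3 jaw.py
```

```text
top 65
45 -1 3 b [-27.8 -27.3 -26.8] z [-6.3 -3.9 -2.3]
57 -1 4 b [-27.9 -27.1 -26.7] z [-18.   -4.2   1. ]
69 -1 2 b [-29.3 -29.1 -28.9] z [-6.3 -5.2 -4.1]
69 1 3 b [21.7 22.9 23.5] z [-8.5 -8.1 -4.2]
81 -1 5 b [-30.5 -29.5 -28.6] z [-4.9 -3.5 -1.5]
81 1 4 b [22.1 22.9 23.8] z [-10.   -4.   -2.2]
93 -1 2 b [-30.3 -30.  -29.8] z [-2.9 -2.3 -1.7]
93 1 4 b [22.6 23.3 24.2] z [-14.2  -5.   -1.2]
105 -1 5 b [-32.  -30.9 -29.6] z [-6.4 -4.2 -1.2]
105 1 4 b [21.9 23.8 24.7] z [-5.4 -3.9 -2. ]
117 -1 5 b [-35.  -34.2 -30.9] z [-5.6 -3.6 -1.2]
117 1 5 b [23.3 25.2 27.4] z [-6.6 -2.5 -1.4]
129 -1 5 b [-36.3 -35.  -34.2] z [-13.2  -5.   -0.2]
129 1 7 b [25.5 27.3 29.5] z [-10.1  -3.6  -1.6]
141 -1 4 b [-33.1 -32.4 -30.9] z [-7.6 -3.  -1.1]
141 1 3 b [23.4 23.9 24.4] z [-4.1 -3.  -2.9]
scene 102
45 -1 7 b [-25.8 -25.5 -23.8] z [-18.7 -10.1  -4.6]
45 1 10 b [22.8 24.6 25.3] z [-20.2 -13.7  -7.2]
57 -1 6 b [-27.7 -26.3 -24.4] z [-19.2 -10.4  -3.7]
57 1 6 b [23.  24.4 25.8] z [-18.3 -10.4  -5.1]
69 -1 8 b [-27.2 -25.9 -25. ] z [-23.5 -10.8  -3.9]
69 1 5 b [24.4 25.4 26.9] z [-21.8 -20.8 -17. ]
81 -1 7 b [-27.8 -27.7 -26.5] z [-18.8 -13.2  -7.2]
81 1 3 b [25.6 25.9 26.6] z [-22.9 -21.8 -18.4]
93 -1 5 b [-28.4 -28.2 -27.3] z [-18.9 -10.3  -3.2]
93 1 1 b [25.1 25.1 25.1] z [-20.2 -20.2 -20.2]
105 -1 9 b [-30.1 -28.3 -26.8] z [-20.4 -13.4  -5.5]
105 1 2 b [24.3 24.4 24.6] z [-22.3 -20.6 -18.9]
117 -1 4 b [-31.1 -30.3 -27.5] z [-7.7 -6.  -5. ]
117 1 3 b [24.1 26.5 28. ] z [-23.  -21.  -17.6]
129 -1 13 b [-36.7 -33.6 -29.5] z [-19.5 -11.2  -6.1]
141 -1 11 b [-32.  -30.1 -27.7] z [-21.  -13.4  -4.7]
153 -1 2 b [-29.6 -29.4 -29.3] z [-7.5 -5.6 -3.6]
```

```bash
python3 -c "
from h import *
to(526.9,-53.5,74.5,1.77)"
```

```text
t 23.88 tcp [465.  -71.5 111.3] yaw 1.768 tilt [ 0. -0. -1.] -> rows [-64.2   5.5  36.8] turn -0.002
```

```bash
python3 -m pendant '[[[0,2,8,0],[0,4,20,0],[0,5,30,0],[0,5,36,0],[-5,5,37,0],[-12,5,37,0],[-20,5,37,0],[-27,5,37,0],[-30,5,37,0],[-30,5,37,0]]]' 0.16
cat > jaw2.py <<'E'
from h import *
K=np.array([656.5,-31,61.]);x=np.array([.9802,.198,0]);y=np.array([-.198,.9802,0])
for n in("top","scene"):
    p,d=camera(n);C=cloud(n,d);t=np.array([sense()["tcp_pos"]]);t=t[0];D=C-K;a=D@x;b=D@y;z=C[...,2]
    m=(a>-135)&(a<35)&(abs(b)<48)&(abs(b)>17)&(z>35)&(z<95)
    print(n,"tcp rel K",((t-K)@x).round(1),((t-K)@y).round(1),t[2].round(1))
    for a0 in range(-90,30,10):
        r=[]
        for sg in(-1,1):
            k=m&(a>=a0)&(a<a0+10)&(b*sg>0)
            r.append((k.sum(),np.median(b[k]).round(1),np.percentile(z[k],[10,90]).round(0).tolist()) if k.sum() else None)
        print(a0,r)
E
python3 jaw2.py
```

```text
t: 25.12
tcp_pos: [493.7, -59.6, 74.3]
orientation: [0.0, -0.1, 0.995, 0.0]
contact_force: [-1.3, 0.1, -2.0]
width: 0.579
gripper_force: 6.3
top tcp rel K -165.6 4.2 74.2
-90 [(np.int64(2), np.float64(-24.2), [69.0, 73.0]), None]
-80 [(np.int64(3), np.float64(-25.8), [70.0, 72.0]), (np.int64(2), np.float64(27.1), [69.0, 72.0])]
-70 [(np.int64(2), np.float64(-25.7), [70.0, 70.0]), (np.int64(3), np.float64(27.8), [68.0, 70.0])]
-60 [(np.int64(4), np.float64(-27.0), [68.0, 70.0]), (np.int64(2), np.float64(28.6), [71.0, 72.0])]
-50 [(np.int64(5), np.float64(-26.8), [67.0, 72.0]), (np.int64(5), np.float64(27.7), [66.0, 72.0])]
-40 [(np.int64(3), np.float64(-31.8), [69.0, 70.0]), (np.int64(2), np.float64(31.4), [71.0, 74.0])]
-30 [(np.int64(5), np.float64(-29.7), [60.0, 72.0]), (np.int64(1), np.float64(27.9), [71.0, 71.0])]
-20 [None, None]
-10 [None, None]
0 [None, None]
10 [None, None]
20 [None, None]
scene tcp rel K -165.8 4.2 74.2
-90 [(np.int64(5), np.float64(-21.7), [50.0, 66.0]), (np.int64(4), np.float64(28.7), [56.0, 63.0])]
-80 [(np.int64(5), np.float64(-23.8), [57.0, 68.0]), (np.int64(7), np.float64(30.5), [52.0, 69.0])]
-70 [(np.int64(6), np.float64(-22.7), [51.0, 67.0]), (np.int64(3), np.float64(29.9), [55.0, 59.0])]
-60 [(np.int64(6), np.float64(-24.3), [56.0, 68.0]), (np.int64(4), np.float64(30.8), [53.0, 61.0])]
-50 [(np.int64(5), np.float64(-24.5), [57.0, 72.0]), (np.int64(13), np.float64(30.3), [53.0, 68.0])]
-40 [(np.int64(6), np.float64(-28.4), [60.0, 71.0]), (np.int64(7), np.float64(33.2), [56.0, 68.0])]
-30 [(np.int64(12), np.float64(-26.8), [53.0, 67.0]), (np.int64(5), np.float64(34.0), [59.0, 72.0])]
-20 [(np.int64(10), np.float64(-25.7), [53.0, 70.0]), (np.int64(4), np.float64(29.8), [55.0, 72.0])]
-10 [None, None]
0 [None, None]
10 [None, None]
20 [None, None]
```

```bash
python3 -m pendant '[[[-4,0,0,0],[-10,0,0,0],[-16,0,0,0],[-22,0,0,0],[-28,0,0,0],[-33,0,0,0],[-35,0,0,0],[-35,0,0,0]]]' 0.16
python3 jaw2.py | grep -v None, ; python3 - <<'E'
from h import *
q,_=camera("scene");cv2.imwrite("pics/s7.png",cv2.resize(q[190:290,225:345],None,fx=6,fy=6,interpolation=2))
E
```

```text
t: 26.22
tcp_pos: [527.8, -52.7, 74.2]
orientation: [-0.0, -0.1, 0.995, 0.0]
contact_force: [0.4, 0.6, -1.1]
width: 0.58
gripper_force: 6.3
top tcp rel K -130.6 4.2 74.2
-60 [(np.int64(3), np.float64(-24.3), [71.0, 71.0]), None]
-50 [(np.int64(2), np.float64(-25.9), [66.0, 71.0]), None]
-40 [(np.int64(2), np.float64(-25.4), [70.0, 71.0]), None]
-30 [(np.int64(3), np.float64(-27.0), [71.0, 73.0]), (np.int64(1), np.float64(27.9), [73.0, 73.0])]
scene tcp rel K -130.7 4.2 74.2
-90 [(np.int64(6), np.float64(-19.5), [54.0, 69.0]), (np.int64(7), np.float64(27.8), [55.0, 68.0])]
-80 [(np.int64(4), np.float64(-20.4), [56.0, 65.0]), (np.int64(3), np.float64(29.2), [56.0, 66.0])]
-70 [(np.int64(9), np.float64(-21.4), [56.0, 67.0]), (np.int64(5), np.float64(30.9), [48.0, 59.0])]
-60 [(np.int64(4), np.float64(-22.9), [57.0, 71.0]), (np.int64(7), np.float64(28.9), [51.0, 66.0])]
-50 [(np.int64(7), np.float64(-23.0), [53.0, 68.0]), (np.int64(7), np.float64(30.7), [48.0, 66.0])]
-40 [(np.int64(7), np.float64(-23.2), [49.0, 69.0]), (np.int64(8), np.float64(29.6), [55.0, 68.0])]
-30 [(np.int64(6), np.float64(-23.6), [55.0, 67.0]), (np.int64(8), np.float64(30.9), [51.0, 66.0])]
-20 [(np.int64(7), np.float64(-24.1), [55.0, 70.0]), (np.int64(4), np.float64(26.0), [54.0, 67.0])]
-10 [(np.int64(1), np.float64(-27.2), [68.0, 68.0]), (np.int64(1), np.float64(26.6), [71.0, 71.0])]
0 [(np.int64(9), np.float64(-29.4), [51.0, 70.0]), None]
10 [(np.int64(13), np.float64(-23.8), [51.0, 68.0]), None]
20 [(np.int64(4), np.float64(-23.7), [59.0, 70.0]), None]
```

View pics/s7.png

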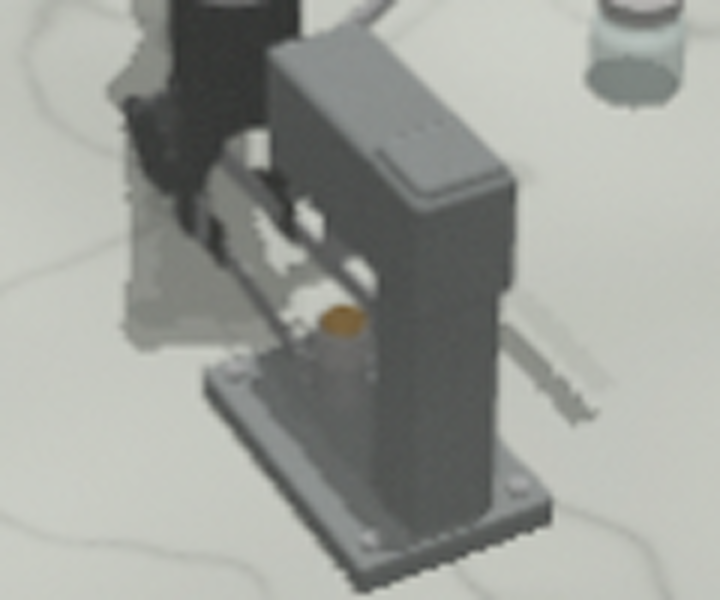

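The jaws flank the knob (cap at (342,320), near blade ending at about (290,345)). I'll close in steps.

```bash
python3 -m pendant '[[[0,0,-1,0],[0,0,-1,0],[0,0,-1,0],[0,0,-1,0]]]' 0
python3 -m pendant '[[[0,0,-1,0],[0,0,-1,0],[0,0,-1,0],[0,0,-1,0]]]' -0.1
python3 -m pendant '[[[0,0,-1,0],[0,0,-1,0],[0,0,-1,0],[0,0,-1,0]]]' -0.2
```

```text
t: 26.88
tcp_pos: [527.8, -52.7, 75.3]
orientation: [-0.0, -0.099, 0.995, 0.0]
contact_force: [0.5, -0.4, -1.8]
width: 0.5
gripper_force: 8.4
t: 27.38
tcp_pos: [527.8, -52.7, 76.3]
orientation: [-0.0, -0.099, 0.995, 0.0]
contact_force: [-0.5, -0.3, -1.4]
width: 0.453
gripper_force: 9.5
t: 27.88
tcp_pos: [527.7, -52.7, 77.2]
orientation: [-0.0, -0.099, 0.995, 0.0]
contact_force: [-0.0, -0.3, -1.4]
width: 0.425
gripper_force: 59.9
```

```bash
python3 -m pendant '[[[0,0,-1,0],[0,0,-3,0],[0,0,-6,0],[0,0,-10,0],[0,0,-14,0],[0,0,-17,0],[0,0,-18,0],[0,0,-18,0]]]' -0.2
cat > br.py <<'E'
from h import *
q,d=camera("scene");h=cv2.cvtColor(q,cv2.COLOR_BGR2HSV);x=np.array([.9802,.198,0]);t=sense()["tcp_pos"]
j=t+131*x-[0,4,0]*1;u,v=proj("scene",[j+[0,0,5]])[0]
k=cv2.inRange(h,(8,70,60),(30,255,255));M=np.zeros_like(k);M[int(v)-20:int(v)+20,int(u)-20:int(u)+20]=1;k*=M
vs,us=np.where(k>0);C=cloud("scene",d)
print("expect",u.round(1),v.round(1),"brass",len(us),us.mean(),vs.mean(),"xyz",np.median(C[k>0],axis=0).round(1),"tcp",t.round(1))
E
python3 br.py
```

```text
t: 28.88
tcp_pos: [527.8, -52.7, 95.3]
orientation: [0.0, -0.099, 0.995, 0.0]
contact_force: [-0.1, -0.8, -1.8]
width: 0.424
gripper_force: 59.9
expect 281.3 236.8 brass 30 281.73333333333335 238.5 xyz [658.5 -29.8  94.4] tcp [527.7 -52.6  95.2]
```

```bash
python3 -m pendant '[[[5,0,0,0],[15,0,0,0],[28,0,0,0],[42,0,0,0],[56,0,0,0],[70,0,0,0],[84,0,0,0],[94,0,0,0],[100,0,0,0],[100,0,0,0]]]' -0.2
python3 -m pendant '[[[0,-5,-3,0],[0,-15,-12,0],[0,-30,-27,0],[0,-46,-44,0],[0,-62,-62,0],[0,-80,-80,0],[0,-96,-98,0],[0,-110,-113,0],[0,-118,-122,0],[0,-120,-126,0]]]' -0.2
python3 -m pendant '[[[0,0,0,0],[0,0,0,0],[0,0,0,0],[0,0,0,0]]]' -0.2
python3 br.py; python3 - <<'E'
from h import *
h=cv2.cvtColor(cv2.imread("pics/scene0.png"),cv2.COLOR_BGR2GRAY).astype(int);g=cv2.cvtColor(camera("scene")[0],cv2.COLOR_BGR2GRAY).astype(int)
for n,(r0,r1,c0,c1) in dict(spool=(272,300,200,228),tape=(258,280,120,150),jar=(182,210,320,345),carton=(190,228,350,400),lever=(165,200,283,336)).items(): print(n,np.abs(h-g)[r0:r1,c0:c1].mean().round(2))
E
```

```text
t: 30.18
tcp_pos: [429.6, -72.5, 95.3]
orientation: [0.0, -0.099, 0.995, 0.0]
contact_force: [1.3, 0.2, -1.6]
width: 0.425
gripper_force: 59.9
t: 31.42
tcp_pos: [453.6, -190.6, 221.7]
orientation: [0.0, -0.099, 0.995, -0.0]
contact_force: [1.2, 0.6, -1.9]
width: 0.424
gripper_force: 60.1
t: 31.92
tcp_pos: [453.4, -189.8, 221.0]
orientation: [-0.0, -0.1, 0.995, 0.0]
contact_force: [-0.2, -0.1, -2.6]
width: 0.423
gripper_force: 60.1
expect 233.4 199.7 brass 30 234.1 201.3 xyz [ 585.2 -165.1  220.6] tcp [ 453.5 -189.9  221.1]
spool 1.35
tape 1.45
jar 1.85
carton 1.68
lever 9.85
```

```bash
python3 - <<'E'
from h import *
p,d=camera("top");g=cv2.cvtColor(p,cv2.COLOR_BGR2GRAY)
m=np.zeros(g.shape,bool);m[110:172,165:195]=1;m&=g<45;vs,us=np.where(m)
P=ray("top",np.c_[us,vs],310);print(len(us),P.mean(0),np.median(cloud("top",d)[m][:,2]))
job_done()
E
```

```text
193 [645.54723313 108.67140861 310.        ] 309.3682877352778
the job is handed in; nothing more can be done
```

I pulled the lever to its hard stop, pressed the cap home, eased the lever back to rest, and picked the knob off the die with the tongs. It is held out clear of the press about 20 cm above the bench, the spool, carton, jar and tape roll were not moved, and the job was handed in at about 32 s; I have not seen a verdict.

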